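Drift the seized lock pin out of a board-test jig and open its lid

TASK

The lock pin of the board-test jig has seized and its pull knob has broken off. Take the drift punch from its rest, feel for the knock-out hole on the right-hand side of the lock, and press the pin through slowly and gently, never forcing or ramming it, until it comes up against its stop on the other side. Then lay the punch down on the bench or back in its rest, clear of the jig, swing the jig's lid well open by its red bar and leave it standing open; do not disturb the screw dish or the flux pen.

Things in the scene. Friction and masses are not known exactly. Their poses are not given: they have to be found in the camera images.
- jig: Grey board-test jig, base 216 (x) x 180 (y) x 32 mm, fixed to the bench; origin at the centre of its underside, x points away from the robot, y to the left. A clear lid in an aluminium frame is shut on it. Its lock is the grey metal keeper at the front right: two cheeks with a steel ear of the lid between them, held down by the lock pin. Keep the punch's force on jig and pin below 30 N
- lock_mid (a point): Mouth of the knock-out hole if the keeper stood mid-slot: outer face of the right cheek, 56 mm above the bench. The keeper is really clamped off mid-slot, by up to 10 mm ahead or behind along jig x, not measured: see it or feel for it. Cheek 26 mm wide, 72 mm high; hole runs along jig +y, 7 mm wide, sharp-edged. The pin's end stands 6 to 9 mm inside
- lock_pin (a joint): Lock pin, 8 x 32 mm steel; value = metres driven to the left (jig +y). Starts at 0 to 0.003, hidden in the cheeks; hard stop at 0.024 (captive, standing out of the left cheek), the punch tip then 30 mm inside the right cheek's face. Clears the ear at 0.018. Needs about 9 N to move plus about 4 N per 10 mm/s of speed; stays where left
- lid (a joint): Lid hinge angle (rad): 0 shut, grows as the lid swings up and back, to 1.5. The pin locks it; when free it takes about 4 N up at the bar and stays where it is left
- lid_bar (a point): Middle of the round red handle bar at the front left of the lid: 10 mm thick, 52 mm long along jig y, 155 mm from the hinge axis, 58 mm above the bench when shut; 35 mm free behind it to the lid's edge, 21 mm free below it to the base. It may turn in the fingers
- lid_hinge (a point): Point on the lid's hinge axis (along jig y) straight behind lid_bar, 58 mm above the bench
- punch: Steel drift punch, about 150 g, lying in its rest, tip roughly to the left (+y of the world); origin on its axis in the grip, its x points along the axis to the tip. Dark octagonal grip, 14 mm across flats (two of them upright), from x = -55 to +45 mm, then a bright slim shank 5 mm thick from +53 to the flat tip at +100 mm. Hold it firmly: it creeps in a weak grip
- punch_tip (a point): Centre of the punch's flat tip, 100 mm along x from the punch's origin
- rest: Black rest for the punch, 88 x 44 mm, fixed: two V-notched posts 66 mm apart (7 mm thick) hold the grip with its axis 36 mm above the bench, free between the posts, where the base is 6 mm thick; origin at the centre of its underside, x along the punch to its tip. A tall microscope stands farther right
- screw_dish: Small steel dish with screws, 69 mm wide, 14 mm high, on the left; leave it alone. Origin at the centre of its underside
- flux_pen: White flux pen with a red cap, 126 mm long, 16 mm thick, lying on the left; leave it alone. Origin at the middle of its underside

How it is judged:
On the way, in this order (a step that is already met when the one before it is completed fails the run):
1. the lock pin is pressed back to its stop (at least 22 of 24 mm) with the punch's tip in the lock (value of joint lock_pin above 0.022 m and y of punch_tip in the frame of jig between -0.055 and -0.03 m and z of punch_tip in the frame of jig between 0.048 and 0.064 m), for 0.1 s.
2. the lid is swung open past 45 degrees (value of joint lid above 0.8 rad), for 0.2 s.
At the end, for the whole second after the job is handed in: The lock pin is driven to its stop (22 mm or more of 24), the lid stands open by 0.8 rad or more, and the punch lies still on the bench or in its rest (its middle below 45 mm), not touching the jig (value of joint lock_pin above 0.022 m and value of joint lid above 0.8 rad and height (world z) of punch below 0.045 m and linear speed of punch below 0.02 m/s and contact force between punch and jig below 0.05 N).
It fails at once if the punch is pressed on the jig or on its pin with more than 30 N (contact force between punch and jig above 30 N).
It fails at once if the screw dish is shifted by more than 25 mm (distance of screw_dish from where it was at the start of the episode above 0.025 m).
It fails at once if the flux pen is shifted by more than 25 mm (distance of flux_pen from where it was at the start of the episode above 0.025 m).
It also fails if it takes over 64 s, if anything falls off the work surface, if the arm or the gripper's body presses on something with over 40 N, if the wrist force passes 120 N, or if a joint passes its speed limit or range.

ROBOT

A 6-joint arm with a two-finger parallel gripper is mounted at the origin on a cart in front of the work surface, level with it; the furniture and walls round the work are solid. World frame = base frame: x ahead of the robot, y to its left, z up, the work surface at z = 0. Lengths are in m, angles in rad, forces in N, time in s.
With the tool pointing down it reaches from about 0.35 to 0.775 m from the base axis. Payload 7.3 kg.
Tool frame: the origin (TCP) lies midway between the tips of the shut fingers; the grasp point (between the pads) lies 19 mm behind it; z points along the fingers, y is the line along which they close (so a half turn about z gives the same grasp; the last joint's range is limited). The gripper opens to 92 mm and grips with 3 to 60 N. Pads are 19 mm wide; open, the fingers measure 130 mm over their backs; the gripper's body (75 mm by 190 mm) begins 47 mm behind the grasp point.
Start: joints at [-1.268, 0.342, 1.524, -0, 1.275, -0.146], TCP at [0.228, -0.473, 0.227] pointing down, gripper open.
Joint ranges: [-2.53, 2.53], [-0.77, 2.02], [0.04, 2.7], [-1, 4.14], [0.28, 2.66], [-3.11, 3.11]. Speed limits (rad/s): [2.57, 2.57, 3.14, 3.14, 3.14, 3.14].

INTERFACE

Orientations are given as [roll, pitch, yaw] about the fixed x, y, z axes, in that order (R = Rz(yaw) Ry(pitch) Rx(roll)).
In Python, from cell import monitor, vision, workorder gives the robot as it stands.
- The arm moves only by the tool move_arm, never from a script. Its argument "rows" is a list of rows, each a list of 5 numbers: the shift along the world's x, y, z in mm, then the turn about the world's z in rad, then the closure, from -1 (fully open) to 1 (shut). A call has 1 to 12 rows; each row shifts and turns the commanded pose from where the row before left it; what a row does not reach is not made up. A row lasts 1/10 s, in which the tool goes at most 50 mm and 8.59 degrees, less where a joint would pass 70% of its speed; a pose out of reach is approached as far as the arm can. A call is refused whole if a number of a shift passes 50 or a number of a turn 0.15, either way. A call with a gripper value outside its range is refused whole. The fingers move at their own pace and stop on an object; "newtons" is the grip in N (left out, the last holds). Time passes only in rows, so rows that do not move let the fingers close. It gives the time, the measured TCP pose, the force, the opening and the grip force at its end, in the units of the state.
- monitor.observe(): the state, without advancing time (a new reading comes with each control period).
- vision.read_camera(name): name is "side" or "top"; returns the picture (420x560x3 uint8, red, green, blue); there is no depth.
- vision.get_calibration(name): a dict with "K" (3x3 intrinsics, pixels), "k1" (the pictures are not rectified: a ray, as slopes to the right and down, at radius r is drawn at 1 + k1 r^2 times it, then the intrinsics apply), "T" (4x4, takes a point from camera to world coordinates). Camera axes: x right, y up, looking along -z (the intrinsics and any distortion apply to the point x, -y, -z); pixel columns grow to the right and rows downward; lengths in m; the calibration is good to about 2 mm. A picture is of the moment at which its call begins. get_calibration takes no time and is no camera call.
- workorder.hand_in(): hands the job in; it is judged then, once.
The state is a dict: "time": time; "qpos": joint angles; "qvel": joint speeds; "joint_efforts": joint torques, N m; "tool_pos": TCP position; "tool_rot": TCP orientation; "contact_force": force on the tool from outside, world axes, zero at the start; "torque": the same for the moment, N m; "opening": finger opening in m; "grip_force": force on a finger pad.
Only numpy, scipy, OpenCV 4.12 (cv2) and the standard library are available. Lean on these libraries where they do the work, as an engineer would, in place of code of your own. Each camera call takes 0.05 s, during which the arm holds its last target. There are 200 camera calls.

## Working session

There is one attempt and no reset: what is moved stays moved. The work goes in short steps, Python scripts to look and compute and a tool call to move; the robot and the scene stay as the last step left them, time stands still between calls to the robot, and variables do not carry over. Pictures are saved under pics/ and viewed, at most 10 in all, crops included, and the job is handed in when it is done.

Besides the shell and the picture viewer there is one more tool, called after "Call:" as a command line: name --pt "numbers of a row" for each row, then --argument value for the rest. move_arm: Moves the arm, as the interface text tells. Its arguments: {"type":"object","properties":{"rows":{"type":"array","items":{"type":"array","items":{"type":"number"}}},"newtons":{"type":"number"}},"required":["rows"]}

```bash
ls; mkdir -p pics; cat > h.py <<'E'
import numpy as np, cv2
from cell import monitor, vision, workorder
def snap(n,f): 
    im=vision.read_camera(n); cv2.imwrite('pics/'+f,im[:,:,::-1]); return im
def ray(n,u,v):
    c=vision.get_calibration(n);K=np.array(c['K'],float);T=np.array(c['T'])
    p=cv2.undistortPoints(np.array([[[u,v]]],float),K,np.array([c['k1'],0,0,0,0]))[0,0]
    d=T[:3,:3]@np.array([p[0],-p[1],-1]); return T[:3,3],d
def onz(n,u,v,z):
    o,d=ray(n,u,v); return o+d*(z-o[2])/d[2]
def proj(n,P):
    c=vision.get_calibration(n);K=np.array(c['K'],float);T=np.array(c['T'])
    q=T[:3,:3].T@(np.array(P)-T[:3,3]); x,y=q[0]/-q[2],-q[1]/-q[2]; s=1+c['k1']*(x*x+y*y)
    return K[0,0]*x*s+K[0,2],K[1,1]*y*s+K[1,2]
def two(a,b):
    (o1,d1),(o2,d2)=ray(*a),ray(*b)
    t=np.linalg.lstsq(np.c_[d1,-d2],o2-o1,rcond=None)[0]; p,q=o1+t[0]*d1,o2+t[1]*d2
    return (p+q)/2,np.linalg.norm(p-q)
E
python3 - <<'E'
from h import *
for n in('top','side'):
    snap(n,n+'0.png'); c=vision.get_calibration(n); print(n,np.round(c['T'],3).tolist(),np.round(c['K'],1).tolist(),c['k1'])
print(monitor.observe())
E
```

```text
pics
top [[0.016, 0.985, -0.172, 0.352], [-1.0, 0.017, 0.003, 0.035], [0.006, 0.172, 0.985, 1.184], [0.0, 0.0, 0.0, 1.0]] [[497.1, 0.0, 282.9], [0.0, 497.1, 213.3], [0.0, 0.0, 1.0]] -0.167502616293263
side [[0.997, 0.029, -0.07, 0.47], [-0.074, 0.592, -0.803, -0.763], [0.018, 0.806, 0.592, 0.647], [0.0, 0.0, 0.0, 1.0]] [[425.5, 0.0, 277.8], [0.0, 425.5, 205.2], [0.0, 0.0, 1.0]] 0.040961183201655524
{'time': 0.1, 'qpos': array([-1.26798453e+00,  3.42670534e-01,  1.52487999e+00,  1.74532008e-05,
        1.27534607e+00, -1.46007036e-01]), 'qvel': array([-0.00032033, -0.0004961 , -0.00332324, -0.0002643 ,  0.00053421,
       -0.00065961]), 'joint_efforts': array([ 1.24528200e-03, -4.32003558e+01, -2.44696158e+01,  7.18374504e-02,
        5.25989605e-02, -7.37839537e-05]), 'tool_pos': array([ 0.22772161, -0.47267903,  0.22611984]), 'tool_rot': array([-3.14030502e+00, -2.06221370e-04,  4.48813612e-01]), 'contact_force': array([0.02383712, 0.49948335, 0.46552995]), 'torque': array([ 0.03063309, -0.03493692, -0.02733229]), 'grip_force': 0.0, 'opening': 0.09175533753917593}
```

View pics/top0.png

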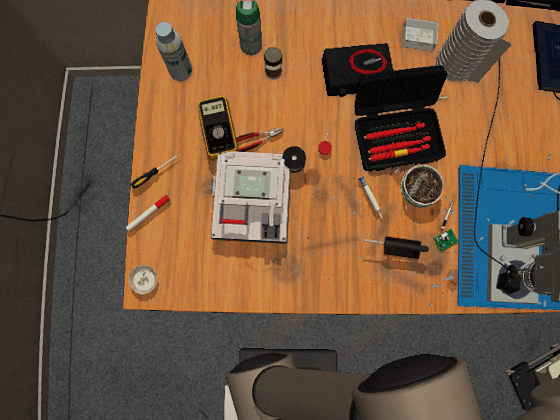

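View pics/side0.png

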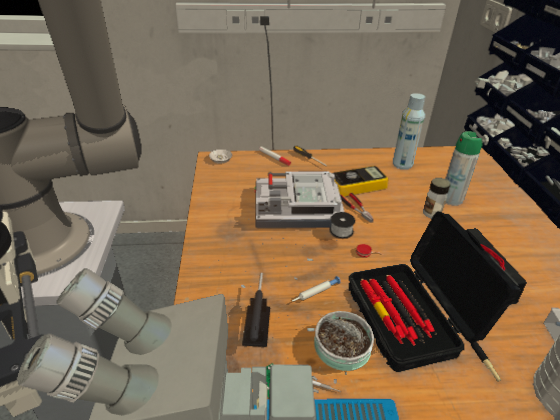

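The top view shows the jig at about (212–290, 152–242) with the keeper near (270, 222) and the red bar near (233, 222). The punch lies from its tip at (364, 241) to its butt at (428, 248), in the rest. Next I'll enlarge both.

```bash
python3 - <<'E'
from h import *
t=cv2.imread('pics/top0.png');s=cv2.imread('pics/side0.png')
a=cv2.resize(t[145:255,205:295],None,fx=5,fy=5,interpolation=cv2.INTER_CUBIC)
b=cv2.resize(t[225:270,355:435],None,fx=4,fy=4,interpolation=cv2.INTER_CUBIC)
c=cv2.resize(s[165:235,250:350],None,fx=3.4,fy=3.4,interpolation=cv2.INTER_CUBIC)
o=np.zeros((600,800,3),np.uint8);o[:550,:450]=a;o[:180,455:775]=b;o[200:438,455:795]=c
cv2.imwrite('pics/c1.png',o)
E
```

```text
(no output)
```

View pics/c1.png

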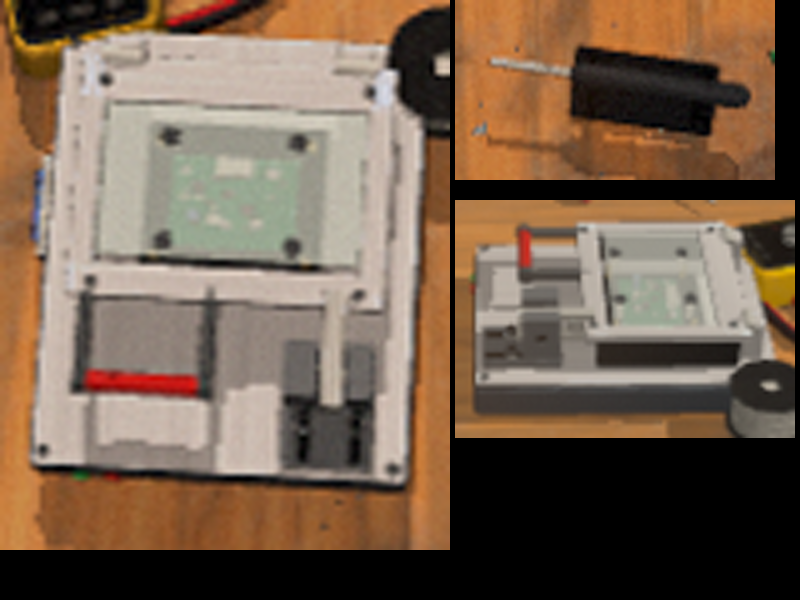

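```bash
python3 - <<'E'
from h import *
f=lambda x,y:(205+(x+.5)/5-.5,145+(y+.5)/5-.5)
g=lambda x,y:(355+(x-455+.5)/4-.5,225+(y+.5)/4-.5)
k=lambda x,y:(250+(x-455+.5)/3.4-.5,165+(y-200+.5)/3.4-.5)
def P(n,uv,z): 
    p=onz('top',*uv,z)*1000; print(n,np.round(p,1)); return p
fl=P('base FL',f(35,466),.032);fr=P('FR',f(407,486),.032)
P('BL',f(62,42),.032)
P('side FL',k(475,245) and (0,0),.032) if 0 else None
for n,c in(('fr side',(476,385)),('fl side',(476,247))): print(n,np.round(onz('side',*k(*c),.032)*1000,1))
d=fl-fr;print('yaw from front',np.arctan2(-d[0],d[1]))
for n,c in(('cheek R back right',(376,342)),('R back left',(344,342)),('R front right',(374,403)),('L back left',(284,340)),('L front left',(284,400))):P(n,f(*c),.072)
for c in((87,380),(198,384)):P('bar',f(*c),.061)
for n,c in(('tip',(490,62)),('shank0',(572,72)),('butt',(750,96))):P(n,g(*c),.036)
for n,c in(('r1',(578,46)),('r2',(571,116)),('r3',(718,68)),('r4',(710,134))):P(n,g(*c),.0)
# triangulate with side red bar, punch tip
t=cv2.imread('pics/top0.png');s=cv2.imread('pics/side0.png')
def red(im,x0,x1,y0,y1):
    h=cv2.cvtColor(im,cv2.COLOR_BGR2HSV);m=((h[...,0]<6)|(h[...,0]>174))&(h[...,1]>150)&(h[...,2]>90)
    mm=np.zeros_like(m);mm[y0:y1,x0:x1]=m[y0:y1,x0:x1];v,u=np.nonzero(mm);return u.mean(),v.mean(),len(u)
a=red(t,215,255,212,232);b=red(s,262,280,168,190);print(a,b)
q,e=two(('top',*a[:2]),('side',*b[:2]));print('bar',q*1000,e*1000)
E
```

```text
base FL [492.7 196.7  32. ]
FR [486.5  22.5  32. ]
BL [698.9 192.3  32. ]
fr side [488.  19.  32.]
fl side [493.6 193.7  32. ]
yaw from front -0.03574173793288216
cheek R back right [547.4  38.   72. ]
R back left [547.1  52.5  72. ]
R front right [519.3  38.4  72. ]
L back left [547.6  79.8  72. ]
L front left [520.   79.2  72. ]
bar [529.3 170.2  61. ]
bar [528.4 119.1  61. ]
tip [ 492.7 -158.3   36. ]
shank0 [ 487.5 -206.7   36. ]
butt [ 474.5 -313.4   36. ]
r1 [ 507.6 -218.2    0. ]
r2 [ 465.1 -213.3    0. ]
r3 [ 495.3 -304.7    0. ]
r4 [ 455.  -298.8    0. ]
(np.float64(232.86046511627907), np.float64(221.1046511627907), 86) (np.float64(270.09090909090907), np.float64(178.72727272727272), 33)
bar [528.57151433 145.14012791  61.39410954] 0.061389996173801045
```

Call:
move_arm --pt "10 40 0 0.14 -1" --pt "10 40 0 0.14 -1" --pt "10 40 0 0.14 -1" --pt "10 40 0 0.14 -1" --pt "10 40 0 0.14 -1" --pt "40 3 0 0.1 -1" --pt "40 3 0 0.1 -1" --pt "40 3 0 0.1 -1" --pt "40 3 0 0 -1" --pt "40 3 0 0 -1" --pt "0 0 0 0 -1"

```text
time: 1.2
tool_pos: [0.4813, -0.2572, 0.2255]
tool_rot: [3.141, -0.001, 1.452]
contact_force: [-0.1, -0.4, -0.2]
opening: 0.0917
grip_force: 0.0
```

Call:
move_arm --pt "0 0 -40 0 -1" --pt "0 0 -40 0 -1" --pt "0 0 -40 0 -1" --pt "0 0 -40 0 -1" --pt "0 0 -25 0 -1" --pt "0 0 -15 0 -1" --pt "0 0 -8 0 -1" --pt "0 0 0 0 -1" --pt "0 0 0 0 1" --pt "0 0 0 0 1" --pt "0 0 0 0 1" --pt "0 0 0 0 1" --newtons 50

```text
time: 2.4
tool_pos: [0.4781, -0.2582, 0.0194]
tool_rot: [3.14, 0.001, 1.449]
contact_force: [0.6, -0.4, -0.7]
opening: 0.0642
grip_force: 0.0
```

Call:
move_arm --pt "0 0 -2 0 1" --pt "0 0 0 0 1" --pt "0 0 0 0 1" --pt "0 0 0 0 1" --pt "0 0 0 0 1" --pt "0 0 0 0 1" --pt "0 0 0 0 1" --pt "0 0 0 0 1"

```text
time: 3.2
tool_pos: [0.4799, -0.2586, 0.0175]
tool_rot: [3.137, 0.001, 1.449]
contact_force: [7.0, 1.3, 0.3]
opening: 0.0131
grip_force: 50.0
```

Call:
move_arm --pt "0 0 10 0 1" --pt "0 0 30 0 1" --pt "0 0 40 0 1" --pt "10 35 0 0.03 1" --pt "10 35 0 0.03 1" --pt "10 35 0 0.03 1" --pt "10 35 0 0 1" --pt "10 31 0 0 1" --pt "0 0 -30 0 1" --pt "0 0 -30 0 1" --pt "0 0 0 0 1" --pt "0 0 0 0 1"

```text
time: 4.4
tool_pos: [0.5275, -0.0871, 0.0371]
tool_rot: [-3.14, -0.0, 1.539]
contact_force: [0.4, -0.4, -0.1]
opening: 0.0129
grip_force: 50.0
```

```bash
python3 - <<'E'
from h import *
t=snap('top','t2.png')[:,:,::-1];s=snap('side','s2.png')[:,:,::-1]
print(monitor.observe()['contact_force'],monitor.observe()['tool_pos'])
o=np.zeros((600,800,3),np.uint8)
o[:480,:400]=cv2.resize(t[175:255,250:316],(400,480),interpolation=cv2.INTER_CUBIC)
o[:480,400:800]=cv2.resize(s[170:266,240:320],(400,480),interpolation=cv2.INTER_CUBIC)
cv2.imwrite('pics/c2.png',o)
E
```

```text
[-0.51367561 -0.68618021 -2.12058375] [ 0.528679   -0.08759273  0.03827118]
```

View pics/c2.png

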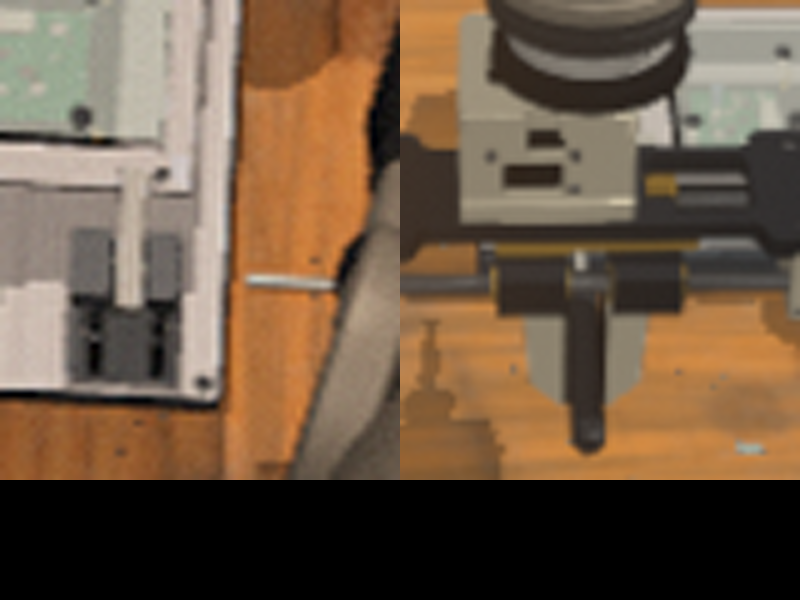

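The top crop shows the bright shank from the tip at crop (246, 279) to (335, 285). The right cheek's outer face runs from crop (181, 235) to (180, 297). In the side view the punch is held level between the pads.

```bash
python3 - <<'E'
from h import *
t=cv2.imread('pics/t2.png').astype(int)
f=lambda x,y:(250+(x+.5)/(400/66)-.5,175+(y+.5)/6-.5)
for n,c,z in(('tip',(246,279),.056),('sh',(333,285),.056),('ch br',(181,235),.072),('ch fr',(180,297),.072),('L br',(68,229),.072),('L fr',(68,293),.072),('base FR',(222,404),.032),('base BR?',(243,0),.032)):
    print(n,np.round(onz('top',*f(*c),z)*1000,1))
# subpixel shank: bright, unsaturated centroid per column
im=cv2.imread('pics/t2.png').astype(float)
for u in range(289,306):
    col=im[215:229,u]; w=np.clip(col[:,0]-95,0,None)  # blue channel: wood low
    if w.sum()>20: print(u,np.round(onz('top',u,215+(w*np.arange(14)).sum()/w.sum(),.056)*1000,1),int(w.sum()))
# cheek brightness columns
g=im.mean(2)
for u in (275,276,277,278): print(u,g[208:240,u].astype(int).tolist())
for v in (216,219,222): print(v,g[v,258:290].astype(int).tolist())
E
```

```text
tip [531.7  13.9  56. ]
sh [530.  -19.2  56. ]
ch br [545.6  38.8  72. ]
ch fr [521.9  38.7  72. ]
L br [547.2  81.1  72. ]
L fr [522.7  80.6  72. ]
base FR [486.2  22.   32. ]
base BR? [647.9  16.1  32. ]
291 [532.  12.  56.] 86
292 [532.    9.7  56. ] 100
293 [531.9   7.4  56. ] 98
294 [531.8   5.1  56. ] 99
295 [531.7   2.8  56. ] 93
296 [5.316e+02 5.000e-01 5.600e+01] 98
297 [531.4  -1.8  56. ] 88
298 [531.2  -4.1  56. ] 93
299 [531.   -6.4  56. ] 87
300 [530.9  -8.7  56. ] 82
301 [530.8 -11.   56. ] 86
302 [530.7 -13.3  56. ] 81
303 [530.4 -15.6  56. ] 83
304 [530.1 -17.9  56. ] 46
275 [140, 142, 142, 137, 138, 125, 103, 104, 105, 102, 106, 102, 104, 100, 107, 104, 94, 21, 26, 49, 49, 30, 29, 53, 39, 18, 16, 18, 14, 19, 69, 115]
276 [138, 138, 136, 137, 136, 125, 101, 102, 103, 103, 102, 104, 98, 102, 103, 104, 98, 24, 27, 20, 30, 13, 17, 37, 30, 8, 12, 14, 18, 35, 71, 113]
277 [136, 137, 136, 134, 136, 124, 100, 105, 102, 104, 104, 103, 103, 102, 104, 106, 98, 30, 23, 36, 51, 70, 56, 57, 63, 59, 56, 57, 61, 62, 75, 99]
278 [141, 135, 136, 139, 136, 126, 97, 100, 97, 103, 100, 106, 101, 103, 103, 102, 85, 30, 30, 56, 70, 79, 70, 74, 70, 72, 73, 73, 69, 70, 75, 90]
216 [138, 132, 137, 121, 106, 100, 106, 100, 104, 101, 69, 148, 181, 173, 176, 115, 84, 105, 103, 102, 97, 81, 116, 136, 175, 193, 191, 192, 195, 123, 68, 116]
219 [137, 133, 136, 116, 99, 102, 103, 103, 105, 104, 70, 147, 178, 174, 179, 147, 101, 102, 104, 103, 106, 87, 118, 136, 175, 193, 192, 197, 167, 95, 70, 116]
222 [189, 191, 160, 115, 101, 105, 99, 106, 103, 102, 69, 143, 173, 170, 179, 118, 79, 107, 103, 104, 103, 99, 119, 135, 172, 196, 194, 197, 146, 64, 104, 123]
```

```bash
python3 - <<'E'
from h import *
for v in(213.2,218.8,224.4): print(np.round(onz('top',277,v,.072)*1000,1))
# target at face along jig y
E
```

```text
[546.8  44.3  72. ]
[533.9  44.1  72. ]
[521.1  43.9  72. ]
```

Call:
move_arm --pt "2 0 0 0.012 1" --pt "0.2 6 0 0 1" --pt "0.2 6 0 0 1" --pt "0.2 6 0 0 1" --pt "0 3 0 0 1" --pt "0 1 0 0 1" --pt "0 1 0 0 1" --pt "0 0 0 0 1"

```text
time: 5.3
tool_pos: [0.5304, -0.064, 0.0367]
tool_rot: [3.142, -0.0, 1.551]
contact_force: [0.8, -0.9, -1.1]
opening: 0.0131
grip_force: 50.0
```

```bash
python3 - <<'E'
from h import *
im=snap('top','t3.png')[:,:,::-1].astype(float); print(monitor.observe()['contact_force'],monitor.observe()['tool_pos'])
for u in range(279,306):
    col=im[213:229,u]; w=np.clip(col[:,0]-95,0,None)
    print(u,np.round(onz('top',u,213+(w*np.arange(16)).sum()/w.sum(),.056)*1000,1),int(w.sum()))
o=cv2.resize(im[195:245,255:321].astype(np.uint8),(792,600),interpolation=cv2.INTER_CUBIC);cv2.imwrite('pics/c3.png',o)
E
```

```text
[-0.57552244 -0.14441031 -1.97578896] [ 0.53044091 -0.06406553  0.03671654]
279 [549.6  39.9  56. ] 30
280 [528.5  37.2  56. ] 522
281 [528.6  34.9  56. ] 831
282 [532.   32.7  56. ] 1074
283 [533.   30.4  56. ] 1233
284 [532.9  28.1  56. ] 1240
285 [532.8  25.8  56. ] 1300
286 [537.8  23.6  56. ] 926
287 [541.1  21.3  56. ] 210
288 [533.3  18.9  56. ] 80
289 [533.2  16.6  56. ] 79
290 [533.2  14.3  56. ] 91
291 [534.  12.  56.] 36
292 [nan nan nan] 0
293 [516.6   7.2  56. ] 26
294 [519.6   4.9  56. ] 131
295 [521.9   2.7  56. ] 239
296 [5.238e+02 4.000e-01 5.600e+01] 253
297 [524.6  -1.9  56. ] 241
298 [524.2  -4.2  56. ] 221
299 [524.9  -6.5  56. ] 190
300 [523.1  -8.8  56. ] 159
301 [523.2 -11.1  56. ] 134
302 [524.4 -13.4  56. ] 104
303 [530.6 -15.6  56. ] 33
304 [538.1 -17.9  56. ] 5
305 [nan nan nan] 0<stdin>:5: RuntimeWarning: invalid value encountered in scalar divide
```

View pics/c3.png

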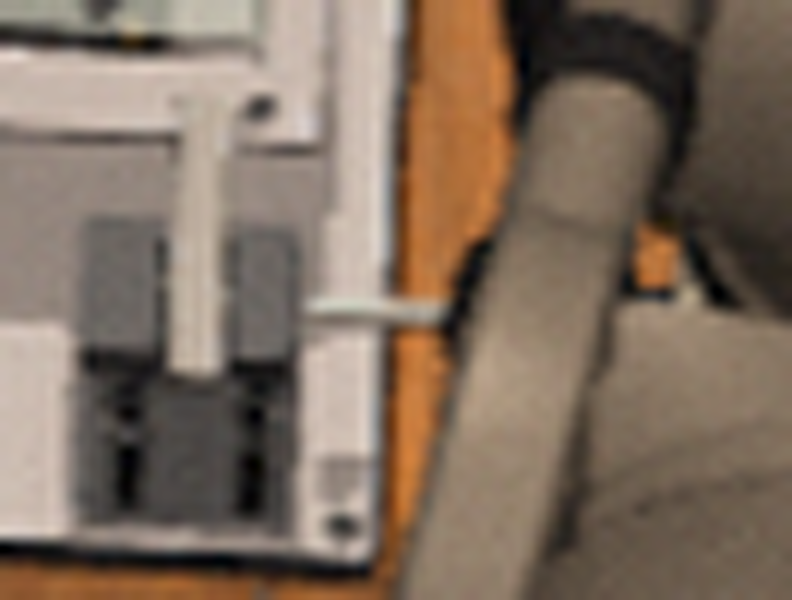

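The tip now sits at crop (303, 305), just short of the cheek face. Its axis extrapolates to x≈533.9, against an estimated hole centre of 533.7. Now I'll feel forward.

Call:
move_arm --pt "0 1 0 0 1" --pt "0 1 0 0 1" --pt "0 1 0 0 1" --pt "0 1 0 0 1" --pt "0 0 0 0 1"

```text
time: 5.85
tool_pos: [0.5304, -0.0599, 0.0367]
tool_rot: [3.142, -0.0, 1.551]
contact_force: [0.4, 0.1, -1.7]
opening: 0.0134
grip_force: 50.0
```

Call:
move_arm --pt "0 1 0 0 1" --pt "0 1 0 0 1" --pt "0 0 0 0 1"

```text
time: 6.15
tool_pos: [0.5304, -0.0579, 0.0367]
tool_rot: [-3.142, -0.0, 1.551]
contact_force: [0.2, -0.7, -1.2]
opening: 0.0134
grip_force: 50.0
```

Call:
move_arm --pt "0 1 0 0 1" --pt "0 1 0 0 1" --pt "0 0 0 0 1"

```text
time: 6.45
tool_pos: [0.5304, -0.0559, 0.0367]
tool_rot: [3.142, -0.0, 1.551]
contact_force: [0.3, 0.1, -0.8]
opening: 0.013
grip_force: 50.0
```

Call:
move_arm --pt "0 1 0 0 1" --pt "0.1 1 0 0 1" --pt "0 1 0 0 1"

```text
time: 6.75
tool_pos: [0.5305, -0.0529, 0.0368]
tool_rot: [3.141, 0.0, 1.551]
contact_force: [1.1, 0.9, -1.4]
opening: 0.0132
grip_force: 50.0
```

Call:
move_arm --pt "0 1 0 0 1" --pt "0 0.7 0 0 1" --pt "0 0.7 0 0 1"

```text
time: 7.05
tool_pos: [0.5309, -0.0521, 0.037]
tool_rot: [3.141, 0.002, 1.551]
contact_force: [-0.5, -8.3, -1.1]
opening: 0.0131
grip_force: 50.0
```

Call:
move_arm --pt "0 0.7 0 0 1" --pt "0 0.7 0 0 1" --pt "0 0.7 0 0 1" --pt "0.1 0.7 0 0 1" --newtons 60

```text
time: 7.45
tool_pos: [0.5311, -0.05, 0.037]
tool_rot: [3.14, 0.003, 1.551]
contact_force: [-0.4, -11.3, -1.3]
opening: 0.0133
grip_force: 60.0
```

Call:
move_arm --pt "0 0.7 0 0 1" --pt "0 0.7 0 0 1" --pt "0 0.7 0 0 1" --pt "0 0.7 0 0 1" --pt "0.1 0.7 0 0 1" --pt "0 0.7 0 0 1"

```text
time: 8.05
tool_pos: [0.5312, -0.0459, 0.0371]
tool_rot: [3.14, 0.003, 1.551]
contact_force: [-0.6, -11.2, -2.3]
opening: 0.0127
grip_force: 60.0
```

Call:
move_arm --pt "0 0.7 0 0 1" --pt "0 0.7 0 0 1" --pt "0 0.7 0 0 1" --pt "0 0.7 0 0 1" --pt "0.1 0.7 0 0 1" --pt "0 0.7 0 0 1" --pt "0 0.7 0 0 1" --pt "0.1 0.7 0 0 1"

```text
time: 8.85
tool_pos: [0.5314, -0.0403, 0.037]
tool_rot: [3.14, 0.003, 1.551]
contact_force: [-1.3, -12.2, -2.3]
opening: 0.0129
grip_force: 60.0
```

Call:
move_arm --pt "0 0.7 0 0 1" --pt "0 0.7 0 0 1" --pt "0 0.7 0 0 1" --pt "0.1 0.7 0 0 1" --pt "0 0.7 0 0 1" --pt "0 0.7 0 0 1"

```text
time: 9.45
tool_pos: [0.5315, -0.0361, 0.037]
tool_rot: [3.14, 0.003, 1.551]
contact_force: [-0.8, -11.5, -2.1]
opening: 0.0127
grip_force: 60.0
```

Call:
move_arm --pt "0 0.6 0 0 1" --pt "0 0.6 0 0 1" --pt "0 0.6 0 0 1" --pt "0 0.6 0 0 1"

```text
time: 9.85
tool_pos: [0.5315, -0.0336, 0.037]
tool_rot: [3.14, 0.003, 1.551]
contact_force: [-1.4, -11.4, -2.2]
opening: 0.013
grip_force: 60.0
```

Call:
move_arm --pt "0 0.6 0 0 1" --pt "0 0.6 0 0 1" --pt "0 0.6 0 0 1"

```text
time: 10.15
tool_pos: [0.5316, -0.0318, 0.037]
tool_rot: [3.14, 0.003, 1.551]
contact_force: [0.2, -10.8, -2.5]
opening: 0.0127
grip_force: 60.0
```

Call:
move_arm --pt "0 0.5 0 0 1" --pt "0 0.5 0 0 1"

```text
time: 10.35
tool_pos: [0.5315, -0.0308, 0.037]
tool_rot: [3.14, 0.003, 1.551]
contact_force: [-0.8, -12.5, -1.4]
opening: 0.0126
grip_force: 60.0
```

Call:
move_arm --pt "0 0.5 0 0 1" --pt "0 0.5 0 0 1"

```text
time: 10.55
tool_pos: [0.5317, -0.0304, 0.0371]
tool_rot: [3.14, 0.004, 1.551]
contact_force: [-1.2, -15.6, -2.9]
opening: 0.0129
grip_force: 60.0
```

Call:
move_arm --pt "0 0.5 0 0 1" --pt "0 0 0 0 1"

```text
time: 10.75
tool_pos: [0.5318, -0.0303, 0.0371]
tool_rot: [3.14, 0.005, 1.551]
contact_force: [-0.4, -16.6, -1.4]
opening: 0.0129
grip_force: 60.0
```

Call:
move_arm --pt "0 0 0 0 1" --pt "0 -3 0 0 1" --pt "-0.2 -6 0 0 1" --pt "-0.3 -10 0 0 1" --pt "-0.3 -15 0 0 1" --pt "-0.5 -20 0 0 1" --pt "0 -20 0 0 1" --pt "0 0 0 0 1"

```text
time: 11.55
tool_pos: [0.5298, -0.104, 0.0368]
tool_rot: [3.141, 0.001, 1.548]
contact_force: [0.0, 0.4, -1.2]
opening: 0.0129
grip_force: 60.0
```

```bash
python3 - <<'E'
from h import *
im=snap('top','t4.png')[:,:,::-1]; o=monitor.observe();print(o['contact_force'],o['tool_pos'],o['tool_rot'])
cv2.imwrite('pics/c4.png',cv2.resize(im[195:245,240:306],(792,600),interpolation=cv2.INTER_CUBIC))
E
```

```text
[-0.24124195 -0.13968077 -1.42961926] [ 0.5295545  -0.10271217  0.03668146] [3.14152982e+00 2.84279615e-06 1.54839008e+00]
```

View pics/c4.png

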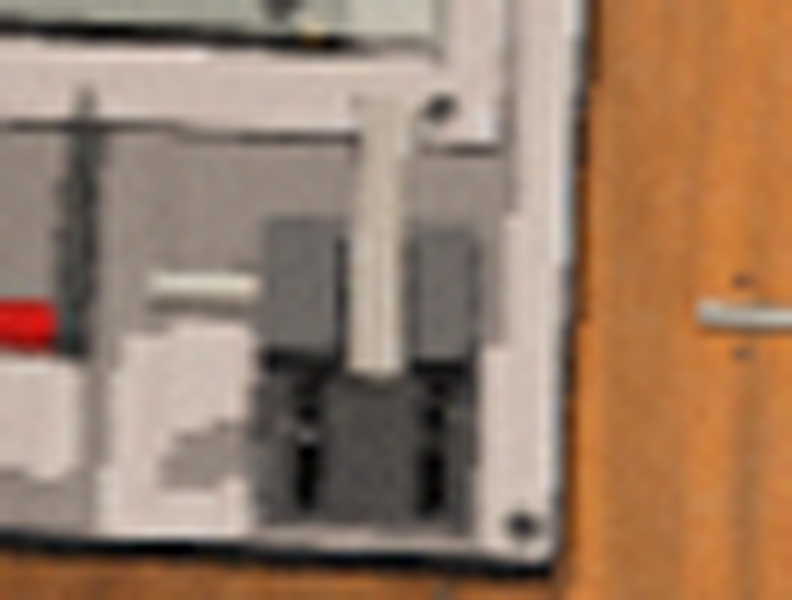

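The pin now stands about 20 mm out of the left cheek, from crop (150, 285) to (258, 285), and the punch tip is clear at crop (697, 313). Back to the rest.

Call:
move_arm --pt "0 0 25 0 1" --pt "0 0 25 0 1" --pt "-10 -31 0 -0.05 1" --pt "-10 -31 0 -0.049 1" --pt "-10 -31 0 0 1" --pt "-10 -31 0 0 1" --pt "-9.6 -31.5 0 0 1" --pt "0 0 0 0 1" --pt "0 0 0 0 1"

```text
time: 12.5
tool_pos: [0.4798, -0.2565, 0.0865]
tool_rot: [-3.141, -0.001, 1.45]
contact_force: [-0.5, 1.3, -2.1]
opening: 0.0132
grip_force: 60.0
```

```bash
python3 - <<'E'
from h import *
for i in range(4): o=monitor.observe();print(o['tool_pos'],o['tool_rot'])
im=snap('top','t5.png'); o=monitor.observe();print(o['tool_pos'])
E
```

```text
[ 0.4797546  -0.25648349  0.08654129] [-3.14112937e+00 -7.96174605e-04  1.45044332e+00]
[ 0.4797546  -0.25648349  0.08654129] [-3.14112937e+00 -7.96174605e-04  1.45044332e+00]
[ 0.4797546  -0.25648349  0.08654129] [-3.14112937e+00 -7.96174605e-04  1.45044332e+00]
[ 0.4797546  -0.25648349  0.08654129] [-3.14112937e+00 -7.96174605e-04  1.45044332e+00]
[ 0.47995829 -0.25576939  0.08653298]
```

Call:
move_arm --pt "0 -2 -20 0 1" --pt "0 0 -20 0 1" --pt "0 0 -14 0 1" --pt "0 0 -7 0 1" --pt "0 0 -4 0 1" --pt "0 0 -3 0 1" --pt "0 0 -1 0 1" --pt "0 0 0 0 1"

```text
time: 13.35
tool_pos: [0.4804, -0.2587, 0.0181]
tool_rot: [3.141, 0.0, 1.452]
contact_force: [0.5, 1.0, -2.3]
opening: 0.0128
grip_force: 60.0
```

Call:
move_arm --pt "0 0 -0.7 0 0.5" --pt "0 0 0 0 0" --pt "0 0 0 0 -1" --pt "0 0 0 0 -1" --pt "0 0 0 0 -1" --pt "0 0 0 0 -1" --pt "0 0 0 0 -1" --pt "0 0 0 0 -1" --pt "0 0 0 0 -1"

```text
time: 14.25
tool_pos: [0.4801, -0.2586, 0.017]
tool_rot: [3.142, 0.0, 1.452]
contact_force: [0.6, -0.1, -0.4]
opening: 0.0803
grip_force: 0.0
```

Call:
move_arm --pt "0 0 20 0 -1" --pt "0 0 40 0 -1" --pt "0 0 45 0 -1" --pt "0 0 45 0 0" --pt "5 45 0 0.045 0.35" --pt "5 45 0 0.045 0.35" --pt "5 45 0 0 0.35" --pt "5 45 0 0 0.35" --pt "5 45 0 0 0.35" --pt "5 45 0 0 0.35" --pt "5 45 0 0 0.35" --pt "5 45 0 0 0.35"

```text
time: 15.45
tool_pos: [0.52, 0.1033, 0.1672]
tool_rot: [3.141, 0.0, 1.542]
contact_force: [0.9, -0.1, 0.3]
opening: 0.0304
grip_force: 0.0
```

Call:
move_arm --pt "8 43 0 0 0.35" --pt "0 0 0 0 0.35" --pt "0 0 0 0 0.35"

```text
time: 15.75
tool_pos: [0.5278, 0.1451, 0.1668]
tool_rot: [-3.141, 0.0, 1.544]
contact_force: [-0.0, -0.7, 0.1]
opening: 0.0302
grip_force: 0.0
```

```bash
python3 - <<'E'
from h import *
t=snap('top','t6.png')[:,:,::-1];s=snap('side','s6.png')[:,:,::-1]; o=monitor.observe();print(o['tool_pos'],o['tool_rot'],o['opening'])
w=np.zeros((600,800,3),np.uint8)
w[:300,:400]=cv2.resize(t[190:265,200:300],(400,300),interpolation=cv2.INTER_CUBIC)
w[300:600,:400]=cv2.resize(t[215:275,355:435],(400,300),interpolation=cv2.INTER_CUBIC)
w[:480,400:]=cv2.resize(s[110:230,240:340],(400,480),interpolation=cv2.INTER_CUBIC)
cv2.imwrite('pics/c6.png',w)
E
```

```text
[0.52789928 0.14349796 0.16689465] [-3.14117686e+00  4.43200204e-04  1.54118607e+00] 0.02970546375403585
```

View pics/c6.png

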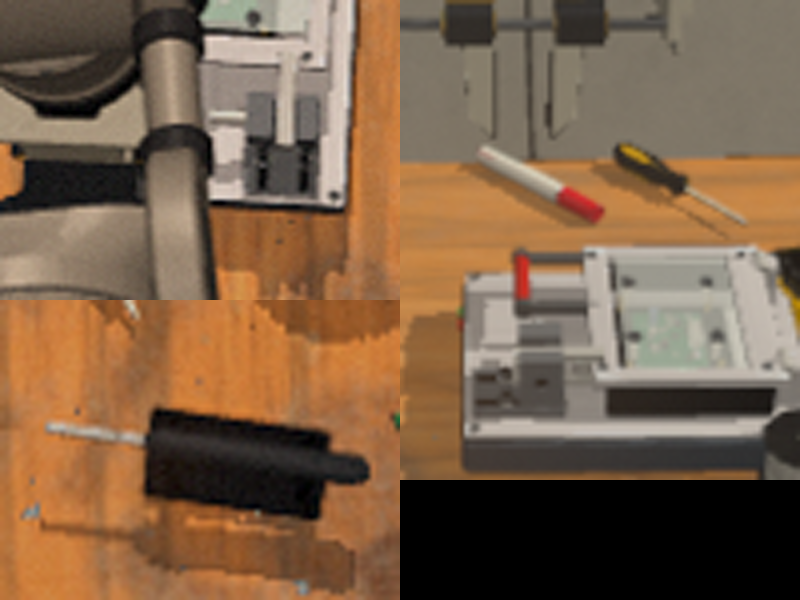

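The punch lies back in its rest, from its tip at crop (47, 428) to its butt at (368, 470). In the side view the open fingers hang over the red bar at crop (521, 275). I'll go down and grip the bar.

Call:
move_arm --pt "0 0 -40 0 0.35" --pt "0 0 -40 0 0.35" --pt "0 0 -25 0 0.35" --pt "0 0 -15 0 0.35" --pt "0 0 -5 0 0.35" --pt "0 0 0 0 0.35" --pt "0 0 0 0 1" --pt "0 0 0 0 1" --pt "0 0 0 0 1" --pt "0 0 0 0 1" --newtons 25

```text
time: 16.85
tool_pos: [0.5283, 0.1444, 0.0428]
tool_rot: [3.141, -0.0, 1.542]
contact_force: [-1.2, -1.2, 4.0]
opening: 0.0088
grip_force: 25.0
```

Call:
move_arm --pt "0.2 0 7.5 0 1" --pt "0.6 0 8 0 1" --pt "1 0 8 0 1" --pt "1.3 0 7.3 0 1" --pt "1.7 0 7.5 0 1" --pt "2.1 -0.1 7.5 0 1"

```text
time: 17.45
tool_pos: [0.5347, 0.1441, 0.0883]
tool_rot: [-3.141, 0.0, 1.542]
contact_force: [0.5, -1.5, -4.8]
opening: 0.0091
grip_force: 25.0
```

Call:
move_arm --pt "2 0 6 0 1" --pt "2.5 0 6 0 1" --pt "0 0 0 0 1"

```text
time: 17.75
tool_pos: [0.5389, 0.1441, 0.1007]
tool_rot: [-3.14, 0.001, 1.542]
contact_force: [-5.2, -2.9, 2.5]
opening: 0.0088
grip_force: 25.0
```

Call:
move_arm --pt "0 0 0 0 0.58" --pt "0 0 0 0 0.58" --pt "0 0 0 0 0.58" --pt "0 0 10 0 0.58" --pt "0 0 20 0 0.58" --pt "0 0 30 0 0.58" --pt "0 0 20 0 0.58" --pt "-30 0 0 0.14 1" --pt "-20 0 0 0.14 1" --pt "0 0 0 0.14 1" --pt "0 0 0 0.14 1" --pt "0 0 0 0.14 1"

```text
time: 18.95
tool_pos: [0.4898, 0.1445, 0.181]
tool_rot: [3.14, 0.001, 2.248]
contact_force: [0.1, 0.1, 0.3]
opening: 0.0003
grip_force: 0.0
```

Call:
move_arm --pt "0 0 0 0.145 1" --pt "0 0 0 0.145 1" --pt "0 0 0 0.145 1" --pt "0 0 0 0.145 1" --pt "0 0 0 0.145 1" --pt "0 0 0 0.145 1" --pt "0 0 0 0 1"

```text
time: 19.65
tool_pos: [0.4899, 0.1444, 0.1807]
tool_rot: [3.141, 0.001, 3.113]
contact_force: [-0.6, 0.9, 0.2]
opening: 0.0005
grip_force: 0.0
```

```bash
python3 - <<'E'
from h import *
t=snap('top','t7.png')[:,:,::-1];s=snap('side','s7.png')[:,:,::-1]; o=monitor.observe();print(o['tool_pos'],o['tool_rot'],o['opening'],o['qpos'])
w=np.zeros((480,800,3),np.uint8)
w[:,400:]=cv2.resize(s[100:220,240:340],(400,480),interpolation=cv2.INTER_CUBIC)
w[:,:400]=cv2.resize(t[150:270,200:300],(400,480),interpolation=cv2.INTER_CUBIC)
cv2.imwrite('pics/c7.png',w)
E
```

```text
[0.48976766 0.14437149 0.18041957] [3.14124508e+00 9.64999862e-04 3.10788755e+00] 0.00046866444908567797 [ 1.36352849e-01  3.58458801e-01  1.63594388e+00  1.96709493e-04
  1.14618007e+00 -1.40081949e+00]
```

View pics/c7.png

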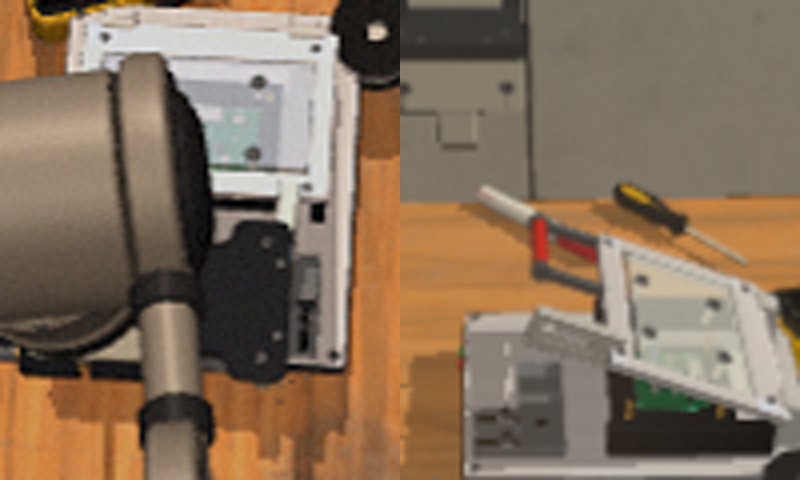

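The lid stays up at about 0.38 rad, with the bar at side crop (541, 245). The shut fingers are turned and stand in front of the bar. Next I'll lower them and push the bar back along its arc.

Call:
move_arm --pt "0 0 -40 0 1" --pt "0 0 -40 0 1" --pt "0 0 0 0 1" --pt "15 0 0 0 1" --pt "10 0 0 0 1" --pt "5 0 0 0 1" --pt "4 0 3 0 1" --pt "4 0 6 0 1" --pt "4 0 7 0 1"

```text
time: 20.65
tool_pos: [0.5284, 0.1441, 0.1155]
tool_rot: [-3.141, -0.008, 3.112]
contact_force: [-10.6, -1.0, 1.2]
opening: 0.0003
grip_force: 4.9
```

Call:
move_arm --pt "4 0 7 0 1" --pt "4 0 7 0 1" --pt "5 0 6 0 1" --pt "5 0 6 0 1" --pt "5 0 5 0 1" --pt "5 0 5 0 1" --pt "6 0 5 0 1" --pt "6 0 5 0 1" --pt "6 0 5 0 1"

```text
time: 21.55
tool_pos: [0.5753, 0.1443, 0.1685]
tool_rot: [-3.141, -0.004, 3.112]
contact_force: [-8.0, 0.3, 5.6]
opening: 0.0007
grip_force: 4.2
```

Call:
move_arm --pt "6 0 4 0 1" --pt "6 0 4 0 1" --pt "6 0 3 0 1" --pt "6 0 3 0 1" --pt "6 0 2 0 1" --pt "6 0 2 0 1" --pt "0 0 0 0 1" --pt "-20 0 0 0 1" --pt "-40 0 0 0 1" --pt "-40 0 0 0 1" --pt "-20 0 0 0 1" --pt "0 0 0 0 1"

```text
time: 22.75
tool_pos: [0.4917, 0.1445, 0.1852]
tool_rot: [3.141, 0.0, 3.113]
contact_force: [0.3, 0.4, 0.6]
opening: 0.0006
grip_force: 0.0
```

```bash
python3 - <<'E'
from h import *
t=snap('top','t8.png')[:,:,::-1];s=snap('side','s8.png')[:,:,::-1]; o=monitor.observe();print(o['time'],o['tool_pos'],o['contact_force'])
w=np.zeros((600,800,3),np.uint8)
w[:480,400:]=cv2.resize(s[100:220,240:340],(400,480),interpolation=cv2.INTER_CUBIC)
w[:,:400]=cv2.resize(t[130:310,120:240],(400,600),interpolation=cv2.INTER_CUBIC)
cv2.imwrite('pics/c8.png',w)
E
```

```text
22.85 [0.49458656 0.14439096 0.18536563] [-0.11417836 -0.50180246  0.5527299 ]
```

View pics/c8.png

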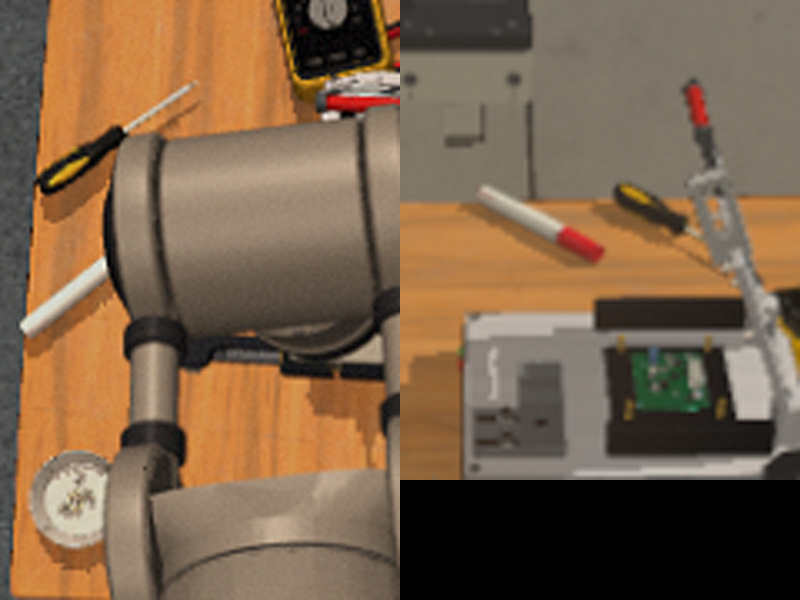

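The lid stands open at about 1.1 rad or more, with the bar at side crop (695, 105). The flux pen and screw dish have not been moved, and the arm is clear of the jig.

```bash
python3 -c "
from cell import workorder; print(workorder.hand_in())"
```

```text
the job is handed in; nothing more can be done
None
```

I handed the job in at about 23 s, with no verdict returned: the pin is pressed to its stop (force peaked at about 17 N in the readings), the punch is back in its rest, the lid stands open at roughly 1.1 rad, and the dish and pen look untouched.

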